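# Tip the bungs out of their tilt-out hopper

### The arm

A 7-joint arm with a two-finger parallel gripper is mounted at the origin on a cart in front of the work surface, level with it; the furniture and walls round the work are solid. World frame = base frame: x ahead of the robot, y to its left, z up, the work surface at z = 0. Lengths are in m, angles in rad, forces in N, time in s.
With the tool pointing down it reaches from about 0.4 to 0.85 m from the base axis. Payload 4.5 kg.
Tool frame: the origin (TCP) lies between the finger pads; the fingertips stand r.tip_reach ahead of it and the grasp point (between the pads) lies 11 mm behind it (r.tip_reach is the distance from the TCP to the fingertips, in m); z points along the fingers, y is the line along which they close (so a half turn about z gives the same grasp; the last joint's range is limited). The gripper opens to 88 mm and grips with 3 to 60 N. Pads are 18 mm wide; open, the fingers measure 123 mm over their backs; the gripper's body (75 mm by 187 mm) begins 45 mm behind the grasp point.
Start: joints at [-1.31, 0.689, -0.195, 1.565, 0.157, 0.902, -0.215], TCP at [0.141, 0.609, 0.247] pointing down, gripper open.
Joint ranges: [-3.01, 3.01], [-0.46, 2.08], [-1.47, 1.51], [0.13, 2.56], [-1, 4.14], [0.04, 2.09], [-2.66, 2.66]. Speed limits (rad/s): [2.57, 2.57, 3.14, 3.14, 3.14, 3.14, 3.14].

### API

Orientations are given as a unit quaternion [x, y, z, w].
In Python, from plant import r, vision, workorder gives the robot as it stands.
- The arm moves only by the tool drive_tool, never from a script. Its argument "targets" is a list of rows, each an object of numbers: "tx", "ty", "tz": the shift along the world's x, y, z in units of 0.03 m (1.0 is 0.03 m); "wx", "wy", "wz": the turn, a rotation vector about the world's x, y, z in units of 60 degrees (1.0 is 60 degrees); "claw": the opening, from -1 (shut) to 1 (fully open). A call has exactly 8 rows; each row shifts and turns the commanded pose from where the row before left it; what a row does not reach is not made up. A row lasts 1/10 s, in which the tool goes at most 50 mm and 8.59 degrees, less where a joint would pass 70% of its speed; a pose out of reach is approached as far as the arm can. A call with a number of a shift or a turn outside -1 to 1 is refused whole. A call with a gripper value outside its range is refused whole. The fingers move at their own pace and stop on an object; "force" is the grip in N (left out, the last holds). Time passes only in rows, so rows that do not move let the fingers close, or fill a call up. It gives the time, the measured TCP pose, the force, the opening and the grip force at its end, in the units of the state.
- r.get_state(): the state, without advancing time (a new reading comes with each control period).
- vision.snapshot(name): name is "scene" or "side" or "wrist"; returns a dict with "image" (384x512x3 uint8, blue, green, red), "range_z" (384x512 float32, m along the optical axis (not along the pixel's ray), 0 where there is no reading), "K" (3x3 intrinsics, pixels), "cam_to_world" (4x4, takes a point from camera to world coordinates). Camera axes: x right, y up, looking along -z (the intrinsics and any distortion apply to the point x, -y, -z); pixel columns grow to the right and rows downward; lengths in m; the calibration is good to about 2 mm. A picture is of the moment at which its call begins.
- workorder.finish_job(): hands the job in; it is judged then, once.
The state is a dict: "clock": time; "q": joint angles; "qd": joint speeds; "joint_torque": joint torques, N m; "tool_pos": TCP position; "eef_rot": TCP orientation; "contact_force": force on the tool from outside, world axes, zero at the start; "moment": the same for the moment, N m; "opening": opening from 0.0 (shut) to 1.0 (fully open); "finger_force": force on a finger pad.
Only numpy, scipy, OpenCV 4.12 (cv2) and the standard library are available. Lean on these libraries where they do the work, as an engineer would, in place of code of your own. Each camera call takes 0.05 s, during which the arm holds its last target. There are 200 camera calls.

### The job

Two tilt-out hoppers stand side by side on the bench, one holding rubber bungs, the other shallow screw caps. Pull the hopper with the bungs forward by its bar handle, right to its stop, so that both bungs tip out into the tray in front of it, and leave it tipped there. Leave the hopper with the caps upright.

Things in the scene. Friction and masses are not known exactly. Their poses are not given: they have to be found in the camera images.
- bung_hopper (a joint): tilt of the sheet-steel hopper with the bungs: 0 upright, grows as its top is pulled forward (stand's -x), 1.745 (100 deg) at its stop. It turns about the stand's y axis, 125 mm above bung_stand. Open-topped bin, 100 mm wide; rear wall 25 mm behind the pivot, 85 mm tall; front wall leans forward to 70 mm. Stiff pivot (0.15 N m, 1 to 3 N at the bar): it stays about where it is left.
- bung_handle (a point): centre of the hopper's handle, a dark bar 10 mm thick, parallel to the pivot, 74 mm free between its two arms, 35 mm clear of the rear wall's rim. Upright: at x +25, z 250 mm of bung_stand (25 mm behind, 125 mm above the pivot). It swings with the hopper 127 mm from the pivot, and ends 127 mm in front of it and 3 mm above its height.
- bung_stand: fixed aluminium stand of the bung hopper: two side plates (157 mm tall, 117 mm over the outside) and in front an open tray. Origin on the bench straight below the pivot; z up, -x to the front (roughly to the robot), y along the pivot. Tray: x -24 to -189 mm, 134 mm wide, walls 36 mm tall and 4 mm thick, floor 4 mm. The caps have a like stand beside it; either may be the left one.
- bung_1: rubber bung, tapered plug 35 mm across and 28 mm tall, about 30 g, standing loose on the floor of its hopper at the start. Origin at the centre of its narrow end.
- bung_2: a second bung like bung_1, beside it.
- cap_hopper (a joint): tilt angle of the other, identical hopper, which holds two shallow screw caps (34 mm across, 14 mm tall). 0 = upright; it shall stay so.
Things that resemble listed ones, but are neither listed nor needed, are in the scene too. Leave any orange look-alike of the bung_1 alone.

How it is judged:
At the end, for the whole second after the job is handed in: The bung hopper rests within 10 degrees of its 100 degree stop, both bungs lie in the tray of its stand (inside its outline, origin less than 55 mm above the bench), and the cap hopper is within 10 degrees of upright (value of joint bung_hopper above 1.57 rad and value of joint cap_hopper below 0.17 rad and x of bung_1 in the frame of bung_stand between -0.19 and -0.022 m and y of bung_1 in the frame of bung_stand between -0.067 and 0.067 m and z of each of bung_1, bung_2 in the frame of bung_stand below 0.055 m and x of bung_2 in the frame of bung_stand between -0.19 and -0.022 m and y of bung_2 in the frame of bung_stand between -0.067 and 0.067 m); the robot touches nothing.
It fails at once if the hopper with the caps is tilted by more than 20 degrees (value of joint cap_hopper above 0.35 rad).
It also fails if it takes over 35 s, if anything falls off the work surface, if the arm or the gripper's body presses on something with over 40 N, if the wrist force passes 120 N, or if a joint passes its speed limit or range.

## Working session

There is one attempt and no reset: what is moved stays moved. The work goes in short steps, Python scripts to look and compute and a tool call to move; the robot and the scene stay as the last step left them, time stands still between calls to the robot, and variables do not carry over. Pictures are saved under pics/ and viewed, at most 10 in all, crops included, and the job is handed in when it is done.

Besides the shell and the picture viewer there is one more tool, called by a JSON object that holds its "name" and its "arguments". drive_tool: Moves the arm, as the interface text tells. Its arguments: {"type":"object","properties":{"targets":{"type":"array","items":{"type":"object","properties":{"tx":{"type":"number"},"ty":{"type":"number"},"tz":{"type":"number"},"wx":{"type":"number"},"wy":{"type":"number"},"wz":{"type":"number"},"claw":{"type":"number"}}}},"force":{"type":"number"}},"required":["targets"]}

```bash
mkdir -p pics; cat > h.py <<'E'
import numpy as np, cv2
from plant import r, vision, workorder
def snap(n):
    s=vision.snapshot(n); np.savez(f'/tmp/{n}.npz',**s); return s
def pt(s,u,v,w=1):
    z=s['range_z'][v-w:v+w+1,u-w:u+w+1]; z=np.median(z[z>0]); K=s['K']
    p=np.array([(u-K[0,2])/K[0,0]*z,-(v-K[1,2])/K[1,1]*z,-z,1]); return (s['cam_to_world']@p)[:3]
E
python3 - <<'E'
from h import *
a=snap('scene');b=snap('side')
cv2.imwrite('pics/a.png',a['image']);cv2.imwrite('pics/b.png',b['image'])
print(r.get_state(),r.tip_reach)
E
```

```text
{'clock': 0.1, 'q': array([-1.31019094,  0.68987727, -0.19455254,  1.56622207,  0.1572865 ,
        0.90253419, -0.215056  ]), 'qd': array([-2.37405784e-04, -6.40796530e-04,  3.30153464e-05, -3.90383459e-03,
        1.99268293e-03, -7.92805025e-04, -7.88233427e-04]), 'joint_torque': array([-3.35508441e-03, -5.28506541e+01, -1.27197314e+00, -1.53839618e+01,
       -5.26564464e-02,  1.99290858e-03,  7.38967833e-05]), 'tool_pos': array([0.1404392 , 0.60844589, 0.2460101 ]), 'eef_rot': array([ 1.13092789e-01,  9.93584088e-01, -8.23488310e-04, -4.54190595e-05]), 'contact_force': array([ 0.03277582, -0.67567592, -0.08576878]), 'moment': array([ 0.01808868, -0.04029331, -0.03677637]), 'finger_force': 0.0, 'opening': 1.002138269609056} 0.008
```

View pics/a.png

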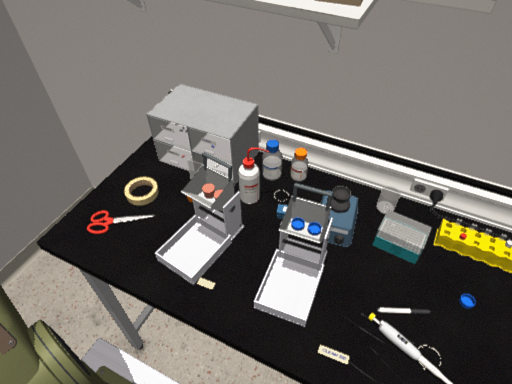

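View pics/b.png

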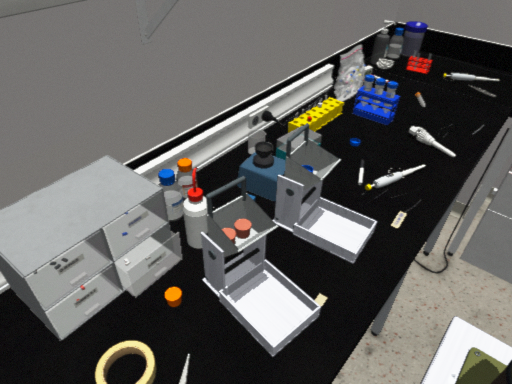

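The left stand (scene 208,190) holds two reddish plugs, which are the bungs. The right stand (298,224 and 315,229) holds blue caps. There is an orange look-alike on the bench at side (173,296). I'll check this in a close crop and measure.

```bash
python3 - <<'E'
from h import *
a=dict(np.load('/tmp/scene.npz'));b=dict(np.load('/tmp/side.npz'))
c=cv2.resize(a['image'][140:290,145:255],None,fx=3.6,fy=3.6,interpolation=2)
d=cv2.resize(b['image'][165:355,185:335],None,fx=2.84,fy=2.84,interpolation=2)[:540]
cv2.imwrite('pics/c.png',np.hstack([c,d]))
print(a['cam_to_world'][:3,3],b['cam_to_world'][:3,3])
for u,v in [(208,190),(200,270),(160,251),(242,230)]: print('sc',u,v,pt(a,u,v))
for u,v in [(243,227),(229,234),(270,300),(275,345),(317,305),(173,296)]: print('sd',u,v,pt(b,u,v))
for u,v in [(298,224),(280,285)]: print('cap',pt(a,u,v))
E
```

```text
[ 0.00698661 -0.34804723  0.89384624] [0.19696299 0.47050693 0.7049258 ]
sc 208 190 [0.55921474 0.08294255 0.15622823]
sc 200 270 [0.39930522 0.02532903 0.02690433]
sc 160 251 [0.40127476 0.15674547 0.02682426]
sc 242 230 [ 0.5826775  -0.00159354 -0.00143697]
sd 243 227 [0.55360443 0.05475051 0.15787414]
sd 229 234 [0.56185942 0.08767499 0.15779167]
sd 270 300 [0.46491158 0.06789559 0.00447501]
sd 275 345 [0.38585803 0.15746719 0.03591395]
sd 317 305 [0.37289393 0.0330289  0.03583658]
sd 173 296 [0.61521662 0.20621223 0.0292523 ]
cap [ 0.57819598 -0.17283847  0.13043856]
cap [ 0.46514363 -0.17797148  0.00284591]
```

View pics/c.png

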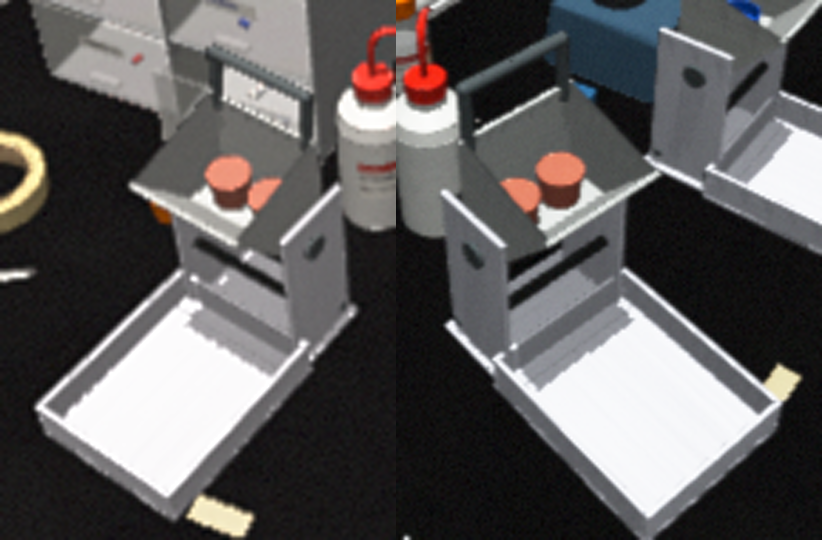

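The crop confirms it: the left stand holds two tapered reddish bungs, and its dark bar handle runs from scene (205,152) to (230,167). Next I'll fit the bar.

```bash
python3 - <<'E'
from h import *
def cloud(s):
    z=s['range_z'];v,u=np.mgrid[:384,:512];K=s['K']
    p=np.stack([(u-K[0,2])/K[0,0]*z,-(v-K[1,2])/K[1,1]*z,-z,0*z+1],-1)@s['cam_to_world'].T
    return p[...,:3][z>0]
for n in ('scene','side'):
    P=cloud(np.load(f'/tmp/{n}.npz'))
    Q=P[(abs(P[:,0]-.59)<.06)&(abs(P[:,1]-.072)<.07)&(P[:,2]>.235)&(P[:,2]<.275)]
    print(n,len(Q),Q.mean(0),Q.min(0),Q.max(0)); 
    c=np.polyfit(Q[:,1],Q[:,0],1); print('dx/dy',c, np.std(Q[:,0]-np.polyval(c,Q[:,1])))
    W=P[(P[:,2]>.033)&(P[:,2]<.04)&(P[:,0]>.34)&(P[:,0]<.58)&(P[:,1]>0)&(P[:,1]<.18)]
    print(cv2.minAreaRect(W[:,:2].astype(np.float32)*1000))
    C=P[(P[:,0]>.2)&(P[:,0]<.75)&(P[:,1]>0)&(P[:,1]<.6)]; print('tall',np.sort(C[:,2])[-5:])
E
```

```text
scene 154 [0.58442809 0.06106853 0.25053833] [0.57439165 0.01694653 0.23510824] [0.59754095 0.1110684  0.25633018]
dx/dy [0.1499224  0.57527255] 0.002530200132955811
((480.6117248535156, 79.678955078125), (135.27194213867188, 213.59194946289062), 81.4051513671875)
tall [0.25572599 0.25579971 0.25591071 0.25605199 0.25633018]
side 284 [0.58552992 0.06993184 0.25106136] [0.57552473 0.02026187 0.23507823] [0.59629142 0.11305781 0.25686132]
dx/dy [0.15350482 0.57479504] 0.0022145611759365014
((480.76519775390625, 81.98878479003906), (135.62008666992188, 213.5298309326172), 81.43619537353516)
tall [0.25655577 0.25669705 0.25670191 0.2568311  0.25686132]
```

{"name": "drive_tool", "arguments": {"targets": [{"tz": 1,"tx": 0.3,"wz": 0},{"tz": 1,"tx": 0.4,"ty": -0.3,"wz": -0.13},{"tz": 1,"tx": 0.6,"ty": -0.6,"wz": -0.13},{"tz": 1,"tx": 0.8,"ty": -0.7,"wz": -0.13},{"tz": 1,"tx": 0.8,"ty": -0.8,"wz": -0.13},{"tx": 1,"ty": -0.8,"wz": -0.13},{"tx": 1,"ty": -1,"wz": -0.13},{"tx": 0.8,"ty": -1,"wz": -0.13}]}}

```text
validation failed for argument at $.ta...
```

{"name": "drive_tool", "arguments": {"targets": [{"tx": 0.3,"ty": 0.0,"tz": 1.0,"wx": 0.0,"wy": 0.0,"wz": 0.0,"claw": 1.0},{"tx": 0.4,"ty": -0.3,"tz": 1.0,"wx": 0.0,"wy": 0.0,"wz": -0.13,"claw": 1.0},{"tx": 0.6,"ty": -0.6,"tz": 1.0,"wx": 0.0,"wy": 0.0,"wz": -0.13,"claw": 1.0},{"tx": 0.8,"ty": -0.7,"tz": 1.0,"wx": 0.0,"wy": 0.0,"wz": -0.13,"claw": 1.0},{"tx": 0.8,"ty": -0.8,"tz": 1.0,"wx": 0.0,"wy": 0.0,"wz": -0.13,"claw": 1.0},{"tx": 1.0,"ty": -0.8,"tz": 0.0,"wx": 0.0,"wy": 0.0,"wz": -0.13,"claw": 1.0},{"tx": 1.0,"ty": -1.0,"tz": 0.0,"wx": 0.0,"wy": 0.0,"wz": -0.13,"claw": 1.0},{"tx": 0.8,"ty": -1.0,"tz": 0.0,"wx": 0.0,"wy": 0.0,"wz": -0.13,"claw": 1.0}], "force": 20}}

```text
clock: 0.9
tool_pos: [0.3131, 0.4514, 0.3966]
eef_rot: [0.559, 0.829, 0.0, 0.0]
contact_force: [1.1, 0.5, -0.2]
opening: 0.998
finger_force: 0.0
```

{"name": "drive_tool", "arguments": {"targets": [{"tx": 0.7,"ty": -1.0,"tz": 0.0,"wx": 0.0,"wy": 0.0,"wz": -0.13,"claw": 0.2},{"tx": 0.7,"ty": -1.0,"tz": 0.0,"wx": 0.0,"wy": 0.0,"wz": -0.13,"claw": 0.2},{"tx": 0.7,"ty": -1.0,"tz": 0.0,"wx": 0.0,"wy": 0.0,"wz": -0.13,"claw": 0.2},{"tx": 0.7,"ty": -1.0,"tz": 0.0,"wx": 0.0,"wy": 0.0,"wz": -0.12,"claw": 0.2},{"tx": 0.7,"ty": -1.0,"tz": 0.0,"wx": 0.0,"wy": 0.0,"wz": 0.0,"claw": 0.2},{"tx": 0.7,"ty": -1.0,"tz": 0.0,"wx": 0.0,"wy": 0.0,"wz": 0.0,"claw": 0.2},{"tx": 0.7,"ty": -1.0,"tz": 0.0,"wx": 0.0,"wy": 0.0,"wz": 0.0,"claw": 0.2},{"tx": 0.7,"ty": -1.0,"tz": 0.0,"wx": 0.0,"wy": 0.0,"wz": 0.0,"claw": 0.2}]}}

```text
clock: 1.7
tool_pos: [0.4799, 0.2117, 0.3964]
eef_rot: [0.756, 0.655, -0.0, -0.0]
contact_force: [1.0, -0.3, 0.6]
opening: 0.595
finger_force: 0.0
```

{"name": "drive_tool", "arguments": {"targets": [{"tx": 0.7,"ty": -1.0,"tz": -0.2,"wx": 0.0,"wy": 0.0,"wz": 0.0,"claw": 0.2},{"tx": 0.7,"ty": -1.0,"tz": -0.2,"wx": 0.0,"wy": 0.0,"wz": 0.0,"claw": 0.2},{"tx": 0.7,"ty": -1.0,"tz": -0.2,"wx": 0.0,"wy": 0.0,"wz": 0.0,"claw": 0.2},{"tx": 0.7,"ty": -1.0,"tz": -0.2,"wx": 0.0,"wy": 0.0,"wz": 0.0,"claw": 0.2},{"tx": 0.7,"ty": -0.9,"tz": -0.4,"wx": 0.0,"wy": 0.0,"wz": 0.0,"claw": 0.2},{"tx": 0.0,"ty": 0.0,"tz": -0.4,"wx": 0.0,"wy": 0.0,"wz": 0.0,"claw": 0.2},{"tx": 0.0,"ty": 0.0,"tz": -0.4,"wx": 0.0,"wy": 0.0,"wz": 0.0,"claw": 0.2},{"tx": 0.0,"ty": 0.0,"tz": 0.0,"wx": 0.0,"wy": 0.0,"wz": 0.0,"claw": 0.2}]}}

```text
clock: 2.5
tool_pos: [0.5827, 0.0675, 0.3346]
eef_rot: [0.755, 0.656, -0.002, -0.002]
contact_force: [-0.7, 0.1, 0.1]
opening: 0.599
finger_force: 0.0
```

```bash
python3 - <<'E'
from h import *
w=snap('wrist');cv2.imwrite('pics/w.png',w['image']);print(r.get_state()['tool_pos'])
E
```

```text
[0.58329182 0.06772692 0.33575135]
```

View pics/w.png

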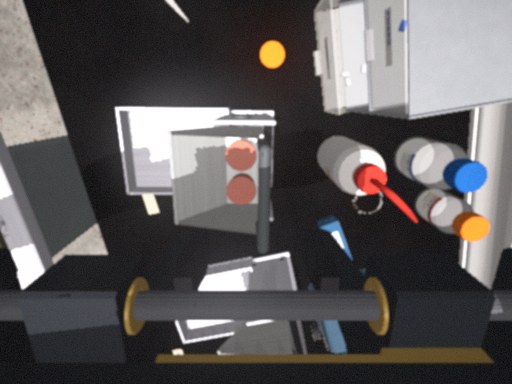

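The wrist view shows the bar at column 264, rows 135–250, midway between the two fingers (columns 140 and 380). I'll check the bar centre with the wrist depth.

```bash
python3 - <<'E'
from h import *
w=np.load('/tmp/wrist.npz')
for v in (150,170,190,210,230,245): print(v,pt(w,264,v).round(4))
E
```

```text
150 [0.5933 0.1077 0.2551]
170 [0.5913 0.0922 0.2551]
190 [0.5891 0.0763 0.2557]
210 [0.5869 0.0593 0.2551]
230 [0.5845 0.0419 0.2555]
245 [0.5827 0.0279 0.2551]
```

{"name": "drive_tool", "arguments": {"targets": [{"tx": 0.13,"ty": -0.05,"tz": -0.5,"wx": 0.0,"wy": 0.0,"wz": 0.0,"claw": 0.2},{"tx": 0.0,"ty": 0.0,"tz": -0.8,"wx": 0.0,"wy": 0.0,"wz": 0.0,"claw": 0.2},{"tx": 0.0,"ty": 0.0,"tz": -0.8,"wx": 0.0,"wy": 0.0,"wz": 0.0,"claw": 0.2},{"tx": 0.0,"ty": 0.0,"tz": -0.6,"wx": 0.0,"wy": 0.0,"wz": 0.0,"claw": 0.2},{"tx": 0.0,"ty": 0.0,"tz": -0.4,"wx": 0.0,"wy": 0.0,"wz": 0.0,"claw": 0.0},{"tx": 0.0,"ty": 0.0,"tz": 0.0,"wx": 0.0,"wy": 0.0,"wz": 0.0,"claw": -0.3},{"tx": 0.0,"ty": 0.0,"tz": 0.0,"wx": 0.0,"wy": 0.0,"wz": 0.0,"claw": -0.6},{"tx": 0.0,"ty": 0.0,"tz": 0.0,"wx": 0.0,"wy": 0.0,"wz": 0.0,"claw": -1.0}], "force": 20}}

```text
clock: 3.35
tool_pos: [0.5892, 0.0648, 0.245]
eef_rot: [0.756, 0.655, 0.001, 0.001]
contact_force: [0.8, -0.4, 0.3]
opening: 0.263
finger_force: 0.0
```

{"name": "drive_tool", "arguments": {"targets": [{"tx": 0.0,"ty": 0.0,"tz": 0.0,"wx": 0.0,"wy": 0.0,"wz": 0.0,"claw": -1.0},{"tx": 0.0,"ty": 0.0,"tz": 0.0,"wx": 0.0,"wy": 0.0,"wz": 0.0,"claw": -1.0},{"tx": 0.0,"ty": 0.0,"tz": 0.0,"wx": 0.0,"wy": 0.0,"wz": 0.0,"claw": -1.0},{"tx": 0.0,"ty": 0.0,"tz": 0.0,"wx": 0.0,"wy": 0.0,"wz": 0.0,"claw": -1.0},{"tx": 0.0,"ty": 0.0,"tz": 0.0,"wx": 0.0,"wy": 0.0,"wz": 0.0,"claw": -1.0},{"tx": 0.0,"ty": 0.0,"tz": 0.0,"wx": 0.0,"wy": 0.0,"wz": 0.0,"claw": -1.0},{"tx": 0.0,"ty": 0.0,"tz": 0.0,"wx": 0.0,"wy": 0.0,"wz": 0.0,"claw": -1.0},{"tx": 0.0,"ty": 0.0,"tz": 0.0,"wx": 0.0,"wy": 0.0,"wz": 0.0,"claw": -1.0}]}}

```text
clock: 4.15
tool_pos: [0.5882, 0.0647, 0.2445]
eef_rot: [0.756, 0.655, 0.0, -0.0]
contact_force: [-2.7, 1.0, 5.0]
opening: 0.103
finger_force: 20.0
```

```bash
python3 - <<'E'
import numpy as np
# arc shifts per row: 24 rows, units of 0.03, smooth speed
N=24
s=np.linspace(0,1,N+1); th=np.radians(101)*(s-np.sin(2*np.pi*s)/(2*np.pi)*0.6)
a0=np.arctan2(-.025,.125)  # forward angle from vertical
f=.1275*np.sin(a0+th); z=.1275*np.cos(a0+th)
for df,dz in zip(np.diff(f),np.diff(z)): print((np.array([-.989*df,.14*df,dz])/.03).round(2))
E
```

```text
[-0.12  0.02  0.02]
[-0.14  0.02  0.02]
[-0.16  0.02  0.02]
[-0.2   0.03  0.01]
[-0.24  0.03  0.01]
[-0.28  0.04 -0.01]
[-0.33  0.05 -0.04]
[-0.37  0.05 -0.08]
[-0.4   0.06 -0.12]
[-0.42  0.06 -0.18]
[-0.42  0.06 -0.24]
[-0.4   0.06 -0.29]
[-0.36  0.05 -0.34]
[-0.31  0.04 -0.37]
[-0.26  0.04 -0.38]
[-0.2   0.03 -0.37]
[-0.15  0.02 -0.35]
[-0.1   0.01 -0.32]
[-0.07  0.01 -0.28]
[-0.04  0.01 -0.24]
[-0.03  0.   -0.2 ]
[-0.01  0.   -0.16]
[-0.01  0.   -0.14]
[-0.    0.   -0.13]
```

{"name": "drive_tool", "arguments": {"targets": [{"tx": -0.12,"ty": 0.02,"tz": 0.02,"wx": 0.0,"wy": 0.0,"wz": 0.0,"claw": -1.0},{"tx": -0.14,"ty": 0.02,"tz": 0.02,"wx": 0.0,"wy": 0.0,"wz": 0.0,"claw": -1.0},{"tx": -0.16,"ty": 0.02,"tz": 0.02,"wx": 0.0,"wy": 0.0,"wz": 0.0,"claw": -1.0},{"tx": -0.2,"ty": 0.03,"tz": 0.01,"wx": 0.0,"wy": 0.0,"wz": 0.0,"claw": -1.0},{"tx": -0.24,"ty": 0.03,"tz": 0.01,"wx": 0.0,"wy": 0.0,"wz": 0.0,"claw": -1.0},{"tx": -0.28,"ty": 0.04,"tz": -0.01,"wx": 0.0,"wy": 0.0,"wz": 0.0,"claw": -1.0},{"tx": -0.33,"ty": 0.05,"tz": -0.04,"wx": 0.0,"wy": 0.0,"wz": 0.0,"claw": -1.0},{"tx": -0.37,"ty": 0.05,"tz": -0.08,"wx": 0.0,"wy": 0.0,"wz": 0.0,"claw": -1.0}]}}

```text
clock: 4.95
tool_pos: [0.5322, 0.0731, 0.2422]
eef_rot: [0.756, 0.655, 0.0, -0.0]
contact_force: [1.8, 1.8, 1.8]
opening: 0.106
finger_force: 20.0
```

{"name": "drive_tool", "arguments": {"targets": [{"tx": -0.4,"ty": 0.06,"tz": -0.12,"wx": 0.0,"wy": 0.0,"wz": 0.0,"claw": -1.0},{"tx": -0.42,"ty": 0.06,"tz": -0.18,"wx": 0.0,"wy": 0.0,"wz": 0.0,"claw": -1.0},{"tx": -0.42,"ty": 0.06,"tz": -0.24,"wx": 0.0,"wy": 0.0,"wz": 0.0,"claw": -1.0},{"tx": -0.4,"ty": 0.06,"tz": -0.29,"wx": 0.0,"wy": 0.0,"wz": 0.0,"claw": -1.0},{"tx": -0.36,"ty": 0.05,"tz": -0.34,"wx": 0.0,"wy": 0.0,"wz": 0.0,"claw": -1.0},{"tx": -0.31,"ty": 0.04,"tz": -0.37,"wx": 0.0,"wy": 0.0,"wz": 0.0,"claw": -1.0},{"tx": -0.26,"ty": 0.04,"tz": -0.38,"wx": 0.0,"wy": 0.0,"wz": 0.0,"claw": -1.0},{"tx": -0.2,"ty": 0.03,"tz": -0.37,"wx": 0.0,"wy": 0.0,"wz": 0.0,"claw": -1.0}]}}

```text
clock: 5.75
tool_pos: [0.4489, 0.0853, 0.1732]
eef_rot: [0.755, 0.655, 0.0, -0.0]
contact_force: [3.5, 2.6, 0.3]
opening: 0.106
finger_force: 20.0
```

{"name": "drive_tool", "arguments": {"targets": [{"tx": -0.15,"ty": 0.02,"tz": -0.35,"wx": 0.0,"wy": 0.0,"wz": 0.0,"claw": -1.0},{"tx": -0.1,"ty": 0.01,"tz": -0.32,"wx": 0.0,"wy": 0.0,"wz": 0.0,"claw": -1.0},{"tx": -0.07,"ty": 0.01,"tz": -0.28,"wx": 0.0,"wy": 0.0,"wz": 0.0,"claw": -1.0},{"tx": -0.04,"ty": 0.01,"tz": -0.24,"wx": 0.0,"wy": 0.0,"wz": 0.0,"claw": -1.0},{"tx": -0.03,"ty": 0.0,"tz": -0.2,"wx": 0.0,"wy": 0.0,"wz": 0.0,"claw": -1.0},{"tx": -0.01,"ty": 0.0,"tz": -0.16,"wx": 0.0,"wy": 0.0,"wz": 0.0,"claw": -1.0},{"tx": -0.01,"ty": 0.0,"tz": -0.14,"wx": 0.0,"wy": 0.0,"wz": 0.0,"claw": -1.0},{"tx": 0.0,"ty": 0.0,"tz": -0.1,"wx": 0.0,"wy": 0.0,"wz": 0.0,"claw": -1.0}]}}

```text
clock: 6.55
tool_pos: [0.4373, 0.0864, 0.1206]
eef_rot: [0.756, 0.655, 0.0, -0.001]
contact_force: [-2.5, 2.8, 30.0]
opening: 0.107
finger_force: 20.0
```

```bash
python3 - <<'E'
from h import *
a=snap('scene');b=snap('side')
c=cv2.resize(a['image'][130:300,140:270],None,fx=3,fy=3,interpolation=2)
d=cv2.resize(b['image'][165:335,185:325],None,fx=3,fy=3,interpolation=2)
cv2.imwrite('pics/e.png',np.hstack([c,d]));print(r.get_state()['tool_pos'])
E
```

```text
[0.43728273 0.08637067 0.12062463]
```

View pics/e.png

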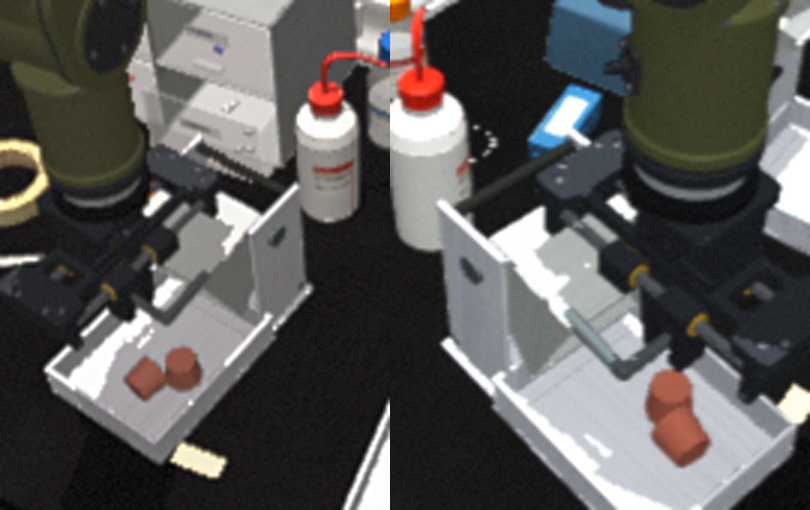

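Both bungs lie in the tray (scene crop 145,378 and 182,368). The 30 N upward force shows the hopper is on its stop. Now I'll ease off, open a little and lift away.

{"name": "drive_tool", "arguments": {"targets": [{"tx": 0.0,"ty": 0.0,"tz": 0.05,"wx": 0.0,"wy": 0.0,"wz": 0.0,"claw": -1.0},{"tx": 0.0,"ty": 0.0,"tz": 0.0,"wx": 0.0,"wy": 0.0,"wz": 0.0,"claw": -0.6},{"tx": 0.0,"ty": 0.0,"tz": 0.0,"wx": 0.0,"wy": 0.0,"wz": 0.0,"claw": -0.42},{"tx": 0.0,"ty": 0.0,"tz": 0.0,"wx": 0.0,"wy": 0.0,"wz": 0.0,"claw": -0.42},{"tx": 0.0,"ty": 0.0,"tz": 0.0,"wx": 0.0,"wy": 0.0,"wz": 0.0,"claw": -0.42},{"tx": 0.0,"ty": 0.0,"tz": 0.0,"wx": 0.0,"wy": 0.0,"wz": 0.0,"claw": -0.42},{"tx": 0.0,"ty": 0.0,"tz": 0.2,"wx": 0.0,"wy": 0.0,"wz": 0.0,"claw": -0.42},{"tx": 0.0,"ty": 0.0,"tz": 0.3,"wx": 0.0,"wy": 0.0,"wz": 0.0,"claw": -0.42}]}}

```text
clock: 7.45
tool_pos: [0.4375, 0.0857, 0.1366]
eef_rot: [0.756, 0.655, -0.0, -0.0]
contact_force: [-0.1, 0.8, -0.6]
opening: 0.288
finger_force: 0.0
```

{"name": "drive_tool", "arguments": {"targets": [{"tx": 0.0,"ty": 0.0,"tz": 0.5,"wx": 0.0,"wy": 0.0,"wz": 0.0,"claw": -0.42},{"tx": 0.0,"ty": 0.0,"tz": 0.7,"wx": 0.0,"wy": 0.0,"wz": 0.0,"claw": -0.42},{"tx": 0.0,"ty": 0.0,"tz": 1.0,"wx": 0.0,"wy": 0.0,"wz": 0.0,"claw": -0.42},{"tx": 0.0,"ty": 0.0,"tz": 1.0,"wx": 0.0,"wy": 0.0,"wz": 0.0,"claw": -0.42},{"tx": 0.0,"ty": 0.0,"tz": 1.0,"wx": 0.0,"wy": 0.0,"wz": 0.0,"claw": -0.42},{"tx": 0.0,"ty": 0.0,"tz": 0.7,"wx": 0.0,"wy": 0.0,"wz": 0.0,"claw": -0.42},{"tx": 0.0,"ty": 0.0,"tz": 0.0,"wx": 0.0,"wy": 0.0,"wz": 0.0,"claw": -0.42},{"tx": 0.0,"ty": 0.0,"tz": 0.0,"wx": 0.0,"wy": 0.0,"wz": 0.0,"claw": -0.42}]}}

```text
clock: 8.25
tool_pos: [0.4376, 0.0859, 0.2838]
eef_rot: [0.756, 0.655, 0.001, 0.0]
contact_force: [0.3, -0.2, -0.4]
opening: 0.291
finger_force: 0.0
```

```bash
python3 - <<'E'
from h import *
a=snap('scene');b=snap('side')
c=cv2.resize(a['image'][130:330,140:340],None,fx=2,fy=2,interpolation=2)
d=cv2.resize(b['image'][135:335,185:385],None,fx=2,fy=2,interpolation=2)
cv2.imwrite('pics/f.png',np.hstack([c,d]));s=r.get_state();print(s['tool_pos'],s['opening'],s['contact_force'])
E
```

```text
[0.43704842 0.08575368 0.28274642] 0.2896900611119236 [-0.63675967 -0.80861069  0.13114072]
```

View pics/f.png

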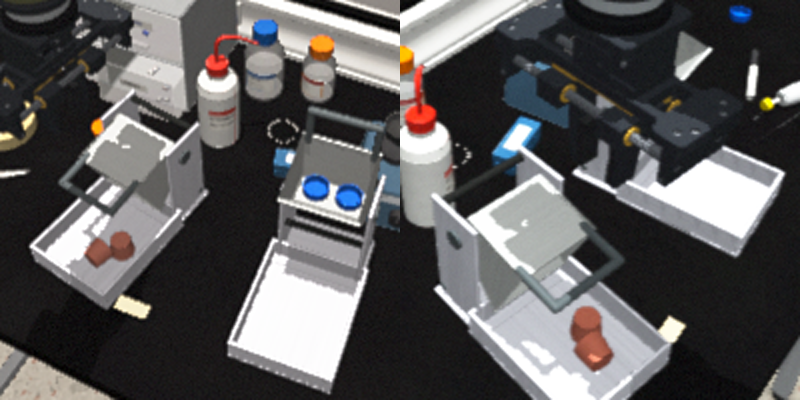

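The bung hopper stays tipped, with its bar at scene crop (100,195). Both bungs are in the tray (97,252 and 121,245), the cap hopper is upright, and the gripper is clear.

```bash
python3 - <<'E'
from h import *
b=np.load('/tmp/side.npz')
for u,v in [(185+280//1-400//1+200,135+152)]: pass
u,v=185+(580-400)//2,135+290//2
print('bar',pt(b,u,v)); print(workorder.finish_job())
E
```

```text
bar [0.43552791 0.10102017 0.13210826]
the job is handed in; nothing more can be done
None
```

I handed the job in: the bung hopper is tipped to its stop, both bungs lie in its tray, the cap hopper is upright, and the arm is clear; the hand-in call gave no verdict.

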